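Find the clamp that fits with a gauge blade

TASK

Of the three printing-plate clamps in the row, one is too tight, one too slack and one set right, which only shows by feel: slide the gauge blade down into the slots and find the clamp that drags on it and lets it in. Leave the gauge there, upright, with the blade a bit more than half-way in (about 45 mm), held by that clamp alone, and slide the paint pot that stands by itself on the near side, without lifting it, onto the middle of the paper round in front of that same clamp. Leave the other bottle, pot and spatula where they are.

Things in the scene. Friction and masses are not known exactly. Their poses are not given: they have to be found in the camera images.
- rack: fixed row of three clamps that look alike, 95 mm apart; which is which changes. Origin on the table below the middle clamp; x points away from the robot, y along the row to the robot's left. Each clamp is a wooden block 46 mm (x) by 40 mm (y), 80 mm high, with a slot from above and thumb screws reaching 34 mm out in y at 45 mm height.
- gauge_grip (a point): centre of the gauge's black handle, where it is grasped. The gauge stands upright, loose, in a dark wooden tool block (56 x 48 mm, 55 mm high, fixed). Handle 24 mm (x) by 18 mm (y) by 50 mm tall (z up); it ends in a flat shoulder 25 mm below this point. Below it a plain steel blade 24 mm wide (x), 5 mm thick (y), 70 mm long. Weight 60 to 120 g.
- gauge_tip (a point): middle of the lower end of the gauge blade, 95 mm below the handle's centre, same axes (z up the gauge). At the start it stands on the tool block's slot floor, 10 mm above the table.
- slot_left (a point): centre of the mouth of the left clamp's slot, on the clamp's flat top, 80 mm above the table; axes as rack. The mouth is 30 mm long (x) by 10 mm wide (y). The tight clamp stops the blade dead about 10 mm below the mouth. The slack one never grips: let go, the gauge drops until its shoulder rests on the top, 70 mm in.
- slot_middle (a point): centre of the mouth of the middle clamp's slot, on the clamp's flat top, 80 mm above the table; axes as rack. The mouth is 30 mm long (x) by 10 mm wide (y). In the right clamp spring cheeks meet the blade 13 to 20 mm below the mouth, and from 25 mm down drag evenly with roughly 4 to 6 N (up to about 10 N while first wedged apart); they hold it at any depth when let go.
- slot_right (a point): centre of the mouth of the right clamp's slot, on the clamp's flat top, 80 mm above the table; axes as rack. The mouth is 30 mm long (x) by 10 mm wide (y).
- mark_left (a point): centre of the white paper round, 90 mm across, lying flat on the table 130 mm in front (on the robot's side) of the left clamp; same axes as the clamp row.
- mark_middle (a point): centre of the white paper round, 90 mm across, lying flat on the table 130 mm in front (on the robot's side) of the middle clamp; same axes as the clamp row.
- mark_right (a point): centre of the white paper round, 90 mm across, lying flat on the table 130 mm in front (on the robot's side) of the right clamp; same axes as the clamp row.
- pot_center (a point): centre, 30 mm above the table, of the round paint pot to be pushed: white with black lid, 60 mm across, 60 mm high, about 0.2 to 0.35 kg, standing loose on the table on the opposite side (left or right) to the tool block, nearer the robot than the clamps. Friction with the table is moderate: it stops when the push stops. Its lid is loose, so it must stay on the table.
- varnish: white bottle with black cap, 80 mm across, 160 mm high, bystander; origin at the centre of its foot
- ochre: orange paint pot with black lid, 60 mm across, 55 mm high, bystander; origin at the centre of its foot
- spatula: spatula about 200 mm long lying on the table beyond the clamps, bystander; origin under its middle
Not all that is in view belongs to the job. What is meant by the part that bears gauge_grip is not blue, and is the smaller of those in its own colour.

How it is judged:
By the outcome, as a careful person would: the job done as asked, in the order asked, and still so for the second after the job is handed in, with the robot touching nothing.
It also fails if it takes over 67 s, if anything falls off the work surface, if the arm or the gripper's body presses on something with over 40 N, if the wrist force passes 120 N, or if a joint passes its speed limit or range.

ROBOT

A 6-joint arm with a two-finger parallel gripper is mounted at the origin on the work surface. World frame = base frame: x ahead of the robot, y to its left, z up, the work surface at z = 0. Lengths are in m, angles in rad, forces in N, time in s.
With the tool pointing down it reaches from about 0.3 to 0.95 m from the base axis. Payload 3.1 kg.
Tool frame: the origin (TCP) lies between the finger pads; the fingertips stand r.tips_ahead ahead of it and the grasp point (between the pads) lies 8 mm behind it (r.tips_ahead is the distance from the TCP to the fingertips, in m); z points along the fingers, y is the line along which they close (so a half turn about z gives the same grasp; the last joint's range is limited). The gripper opens to 85 mm and grips with 20 to 120 N. Pads are 22 mm wide; open, the fingers measure 114 mm over their backs; the gripper's body (76 mm by 85 mm) begins 54 mm behind the grasp point. The pads swing forward as they close: fully open they stand 13 mm farther back than shut.
Start: joints at [-1.24, 0.308, 1.634, -0, 1.2, -0.07], TCP at [0.244, -0.575, 0.242] pointing down, gripper open.
Joint ranges: [-3.06, 3.06], [-0.79, 1.96], [0.05, 2.63], [-1.19, 4.34], [0.05, 2.64], [-2.94, 2.94]. Speed limits (rad/s): [2.79, 2.79, 3.14, 3.14, 3.14, 3.14].

INTERFACE

Orientations are given as a 3x3 rotation matrix whose columns are the frame's x, y, z axes.
In Python, from station import status, snapshot, r, find_in, tip_of gives the robot as it stands.
- The arm moves only by the tool servo_tool, never from a script. Its argument "steps" is a list of rows, each a list of 3 entries, a list of its own where there are three numbers: the shift along the tool's x, y, z each as a share of 500 mm, from -1 to 1, then the turn, a rotation vector about the tool's x, y, z each as a share of 45 degrees, from -1 to 1, then the closure, from 0 (fully open) to 1 (shut). A call has 1 to 12 rows; each row is the pose to reach, as a shift and turn from the pose commanded when the call began, along the tool's axes at that moment; what a row does not reach only later rows make up. A row lasts 1/10 s, in which the tool goes at most 50 mm and 8.59 degrees, less where a joint would pass 70% of its speed; a pose out of reach is approached as far as the arm can. A call with a number of a shift or a turn outside -1 to 1 is refused whole. A call with a gripper value outside its range is refused whole. The fingers move at their own pace and stop on an object; "force" is the grip in N (left out, the last holds). Time passes only in rows, so rows that repeat a pose let the fingers close. It gives the time, the measured TCP pose, the force, the opening and the grip force at its end, in the units of the state.
- status.get_obs(): the state, without advancing time (a new reading comes with each control period).
- snapshot(name): name is "side" or "top" or "wrist"; returns a dict with "img" (480x640x3 uint8, blue, green, red), "intrinsics" (3x3 intrinsics, pixels), "R" (3x3) and "t" (3): a world point X has camera coordinates R X + t; the wrist camera has in their place "tool_from_camera" (4x4, takes a point from camera to tool coordinates, whose origin is the TCP and whose axes are the flange's). Camera axes: x right, y down, z forward; pixel columns grow to the right and rows downward; lengths in m; the calibration is good to about 2 mm. A picture is of the moment at which its call begins: read the wrist's pose just before it. There is no depth.
- r.job_done(): hands the job in; it is judged then, once.
Trained networks look in the newest picture that a camera, given by its name, has taken for a name from the list of things; names that differ only in an ending like _2 or _b are one class to them, and where a whole thing is asked for, a point or a joint stands for the part that bears it (a point fixed in the world has none). Each returns a list of dicts, best first, with "confidence" (0 to 1); they miss things now and then, are a little off and sometimes report something else, mostly with a low value. They report only what shows in the picture. A call takes as long as a camera call. They do not tell look-alikes from the thing itself.
- find_in(camera, label): "position" ([x, y, z] in m, in the coordinates of the camera as it stood for that picture, good to about 4 mm: the middle of the surface that is visible of it).
- tip_of(camera, label): "position" ([x, y, z] in m, in the coordinates of the camera as it stood for that picture, good to about 4 mm: a listed point, or the origin of a listed thing).
The state is a dict: "t": time; "joint_positions": joint angles; "joint_vel": joint speeds; "joint_efforts": joint torques, N m; "tool_pos": TCP position; "tcp_rot": TCP orientation; "contact_force": force on the tool from outside, world axes, zero at the start; "torque": the same for the moment, N m; "grip_width": opening from 0.0 (shut) to 1.0 (fully open); "grip_force": force on a finger pad.
Only numpy, scipy, OpenCV 4.12 (cv2) and the standard library are available. Lean on these libraries where they do the work, as an engineer would, in place of code of your own. Each camera call takes 0.05 s, during which the arm holds its last target. There are 200 camera calls.

## Working session

There is one attempt and no reset: what is moved stays moved. The work goes in short steps, Python scripts to look and compute and a tool call to move; the robot and the scene stay as the last step left them, time stands still between calls to the robot, and variables do not carry over. Pictures are saved under pics/ and viewed, at most 10 in all, crops included, and the job is handed in when it is done.

Besides the shell and the picture viewer there is one more tool, called after "Request:" by a JSON object that holds its "fn" and its "kwargs", one argument or row to a line. servo_tool: Moves the arm, as the interface text tells. Shift numbers are shares of 500 mm and turn numbers shares of 45 degrees, none past 1 either way. Its arguments: {"type":"object","properties":{"steps":{"type":"array"},"force":{"type":"number"}},"required":["steps"]}

```bash
mkdir -p pics; ls; cat > h.py <<'E'
import numpy as np, cv2
from station import status, snapshot, r, find_in, tip_of
def cam(name):
    o=status.get_obs(); s=snapshot(name)
    if name=="wrist":
        T=np.array(s["tool_from_camera"]); Rt=np.array(o["tcp_rot"]); p=np.array(o["tool_pos"])
        A=Rt@T[:3,:3]; b=Rt@T[:3,3]+p      # world = A c + b
    else:
        R=np.array(s["R"]); A=R.T; b=-R.T@np.array(s["t"])
    return s,A,b
def look(name,labels,fn=tip_of,n=3):
    s,A,b=cam(name); K=np.array(s["intrinsics"]); out={}
    for l in labels:
        for d in fn(name,l)[:n]:
            c=np.array(d["position"]); px=(K@c)[:2]/c[2]
            print(name,l,round(d["confidence"],2),"w",np.round(A@c+b,4),"px",np.round(px))
    return s,A,b,K
def tri(obs): # list of (A,b,K,px)
    M=np.zeros((3,3));v=np.zeros(3)
    for A,b,K,px in obs:
        d=A@np.linalg.inv(K)@np.array([*px,1.]);d/=np.linalg.norm(d);P=np.eye(3)-np.outer(d,d);M+=P;v+=P@b
    return np.linalg.solve(M,v)
E
python3 - <<'E'
from h import *
o=status.get_obs();print(o["tool_pos"],np.round(o["tcp_rot"],3),o["grip_width"],r.tips_ahead,o["t"])
L=["gauge_grip","gauge_tip","rack","slot_left","slot_middle","slot_right","mark_left","mark_middle","mark_right","pot_center","varnish","ochre","spatula"]
for c in("top","side"):
    s,A,b,K=look(c,L); cv2.imwrite(f"pics/{c}1.png",s["img"]); print(c,"cam at",b)
E
```

```text
pics
[ 0.24353004 -0.57473843  0.24101866] [[ 0.921  0.39  -0.001]
 [ 0.39  -0.921  0.002]
 [ 0.    -0.002 -1.   ]] 1.0014251893351693 0.011 0.0
top gauge_grip 0.73 w [ 0.4605 -0.2895  0.1081] px [465. 304.]
top gauge_grip 0.69 w [ 0.5403 -0.3252  0.0905] px [481. 263.]
top gauge_grip 0.55 w [ 0.3723 -0.2806  0.1407] px [465. 352.]
top gauge_tip 0.66 w [ 0.3735 -0.2818  0.0017] px [448. 347.]
top gauge_tip 0.48 w [ 5.355e-01 -3.279e-01  5.000e-04] px [470. 268.]
top rack 0.96 w [0.5949 0.0158 0.0038] px [306. 236.]
top slot_left 0.81 w [0.5863 0.1075 0.0859] px [258. 234.]
top slot_middle 0.95 w [0.5961 0.015  0.0816] px [306. 231.]
top slot_right 0.74 w [0.5031 0.331  0.0304] px [147. 276.]
top slot_right 0.57 w [ 0.6017 -0.078   0.0798] px [353. 229.]
top mark_left 0.71 w [ 0.4532  0.0972 -0.0012] px [264. 304.]
top mark_middle 0.66 w [ 0.4652  0.0038 -0.0009] px [310. 299.]
top mark_middle 0.16 w [0.6761 0.3844 0.0008] px [130. 194.]
top mark_right 0.93 w [ 0.473  -0.0969  0.0006] px [359. 296.]
top mark_right 0.69 w [ 0.4545  0.0987 -0.0029] px [264. 303.]
top mark_right 0.62 w [
[... 631 characters left out ...]
-0.3213  0.0026] px [352. 213.]
side rack 0.97 w [5.954e-01 1.460e-02 3.000e-04] px [309. 292.]
side slot_left 0.57 w [ 0.6509 -0.3838 -0.0044] px [313. 202.]
side mark_left 0.88 w [0.456  0.0956 0.0015] px [376. 323.]
side mark_middle 0.73 w [ 0.466  -0.002   0.0041] px [374. 290.]
side mark_right 0.78 w [ 0.48   -0.0954  0.0022] px [370. 265.]
side pot_center 0.75 w [0.5058 0.3318 0.0287] px [333. 408.]
side varnish 0.65 w [0.6749 0.3858 0.001 ] px [213. 438.]
side varnish 0.63 w [ 0.6532 -0.3834 -0.0014] px [312. 201.]
side ochre 0.88 w [ 0.653  -0.3835 -0.0016] px [312. 201.]
side spatula 0.91 w [ 7.52e-01 -5.75e-02  7.00e-04] px [243. 266.]
side cam at [0.43236026 0.89185325 0.65921282]
```

View pics/top1.png

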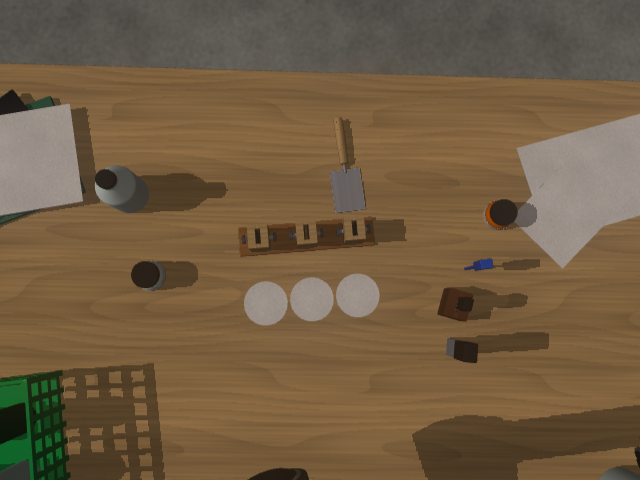

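View pics/side1.png

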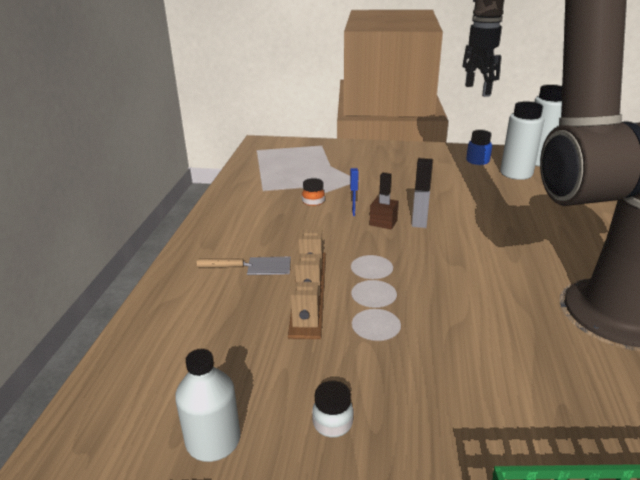

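```bash
python3 - <<'E'
import cv2,numpy as np
a=cv2.imread("pics/top1.png")[235:385,420:520];b=cv2.imread("pics/side1.png")[150:250,320:450]
a=cv2.resize(a,None,fx=4,fy=4,interpolation=2)[:600];b=cv2.resize(b,(400,308),interpolation=2)
c=np.zeros((600,800,3),np.uint8);c[:,:400]=a;c[:308,400:]=b;cv2.imwrite("pics/crop1.png",c)
E
```

```text
(no output)
```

View pics/crop1.png

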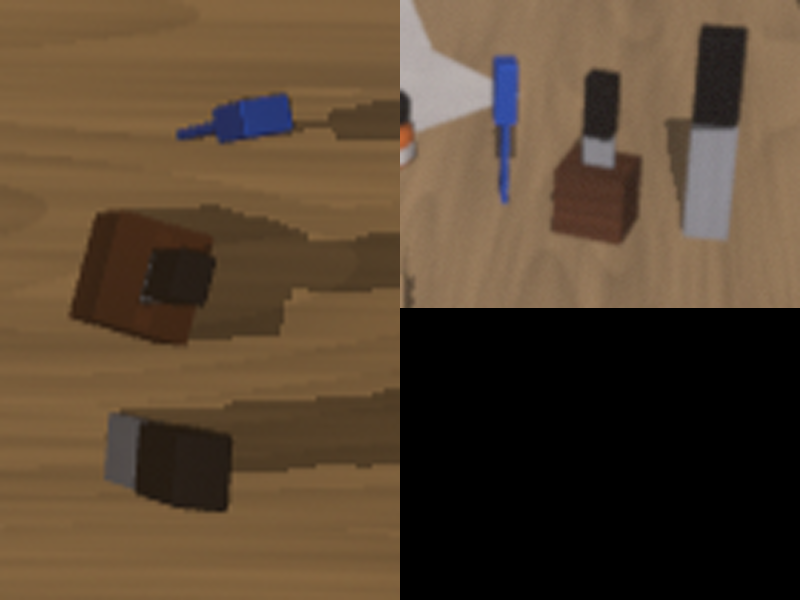

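The top view shows three things that could be the gauge: the blue one at (481,263), the small black handle in the brown block at (465,304) and the bigger black one at (463,350). The crop confirms the small black one in the block. The pot is the white one at (147,277).

```bash
python3 - <<'E'
from h import *
s1,A1,b1=cam("top");s2,A2,b2=cam("side");s3,A3,b3=cam("wrist")
K1,K2=np.array(s1["intrinsics"]),np.array(s2["intrinsics"])
print(tri([(A1,b1,K1,(465,304.3)),(A2,b2,K2,(385.3,183.5))]))
T=np.array(s3["tool_from_camera"]);print(np.round(T,3),s3["intrinsics"])
# marks centroid by white threshold in top
for nm,s,A,b,K,roi in(("top",s1,A1,b1,K1,(235,265,390,330)),("side",s2,A2,b2,K2,(345,250,410,345))):
    x0,y0,x1,y1=roi;im=s["img"][y0:y1,x0:x1];m=((im.min(2)>120)).astype(np.uint8)
    n,_,st,c=cv2.connectedComponentsWithStats(m)
    for i in range(1,n):
        if st[i,4]>80:
            d=A@np.linalg.inv(K)@np.array([c[i][0]+x0,c[i][1]+y0,1]);print(nm,st[i,4],np.round(b-d*b[2]/d[2],4))
# goal 
Rt=np.array(status.get_obs()["tcp_rot"]);p=np.array(status.get_obs()["tool_pos"])
print(Rt.T@(np.array([.47,-.29,.32])-p)/0.5)
E
```

```text
[ 0.46099538 -0.29013715  0.1037511 ]
[[-0.    -0.959 -0.283  0.073]
 [ 1.    -0.     0.     0.   ]
 [-0.    -0.283  0.959 -0.131]
 [ 0.     0.     0.     1.   ]] [[338.91229512   0.         324.44565181]
 [  0.         338.91229512 232.05667975]
 [  0.           0.           1.        ]]
top 1452 [ 0.4756 -0.0938  0.    ]
top 1458 [0.4654 0.0007 0.    ]
top 1470 [0.4552 0.0953 0.    ]
side 3077 [0.4647 0.0209 0.    ]
[ 0.63926178 -0.34927976 -0.15545375]
```

Request:
{"fn": "servo_tool", "kwargs": {
  "steps": [
    [[0.1, -0.05, -0.04], [0, 0, 0.2], 0],
    [[0.2, -0.1, -0.04], [0, 0, 0.4], 0],
    [[0.3, -0.15, -0.04], [0, 0, 0.6], 0],
    [[0.4, -0.2, -0.04], [0, 0, 0.8], 0],
    [[0.62, -0.356, -0.04], [0, 0, 0.8], 0],
    [[0.62, -0.356, -0.04], [0, 0, 0.8], 0],
    [[0.62, -0.356, -0.04], [0, 0, 0.8], 0],
    [[0.62, -0.356, -0.04], [0, 0, 0.8], 0],
    [[0.62, -0.356, -0.04], [0, 0, 0.8], 0],
    [[0.62, -0.356, -0.04], [0, 0, 0.8], 0]
  ]
}}

```text
t: 2.55
tool_pos: [0.4599, -0.2907, 0.2624]
tcp_rot: [[0.975, -0.224, -0.0], [-0.224, -0.975, -0.001], [-0.0, 0.001, -1.0]]
contact_force: [-0.6, -0.0, 0.1]
grip_width: 1.002
grip_force: 0.0
```

```bash
python3 - <<'E'
from h import *
o=status.get_obs();print(np.round(o["tool_pos"],4),np.round(o["tcp_rot"],4).tolist(),o["t"],np.round(o["joint_positions"],2),o["contact_force"])
s,A,b,K=look("wrist",["gauge_grip","gauge_tip"]);im=s["img"]
def px(X):
    c=K@(A.T@(np.array(X)-b));return c[:2]/c[2]
print(px([.461,-.29,.13]),px([.461,-.29,.105]))
cv2.imwrite("pics/w1.png",im)
E
```

```text
[ 0.4599 -0.2907  0.2624] [[0.9745, -0.2243, -0.0002], [-0.2243, -0.9745, -0.0008], [-0.0, 0.0008, -1.0]] 2.55 [-0.64  0.13  1.81 -0.    1.2   1.15] [-0.55001996 -0.0159659   0.11216198]
wrist gauge_grip 0.62 w [ 0.5391 -0.3228  0.0937] px [341. 118.]
wrist gauge_grip 0.61 w [ 0.4649 -0.2866  0.1043] px [319. 214.]
wrist gauge_grip 0.61 w [ 0.3765 -0.2791  0.1341] px [333. 321.]
wrist gauge_tip 0.96 w [ 0.3764 -0.277  -0.0035] px [329. 263.]
wrist gauge_tip 0.68 w [ 0.5413 -0.3207  0.0024] px [334. 119.]
[323.29138644 225.00740847] [323.36864856 217.4925613 ]
```

View pics/w1.png

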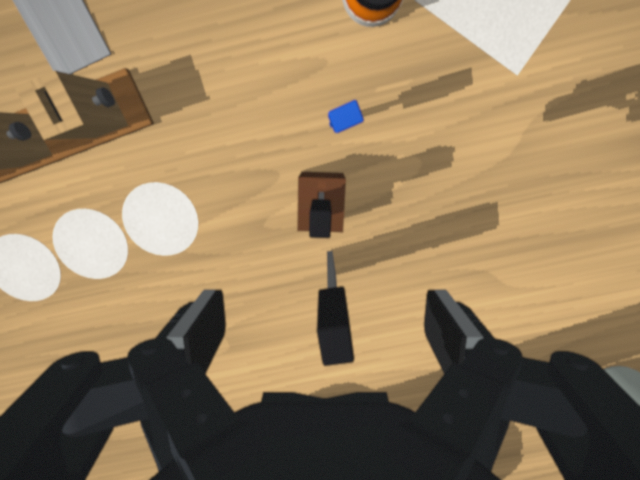

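The wrist view shows the small black handle at (320,218) in the brown block, whose edges line up with the tool axes. The blue one is at (345,117) and the big black one at (335,325).

```bash
python3 - <<'E'
from h import *
o=status.get_obs();s,A,b=cam("wrist");K=np.array(s["intrinsics"]);im=s["img"]
def g(px,z):
    d=A@np.linalg.inv(K)@np.array([*px,1.]);return b+d*(z-b[2])/d[2]
m=np.zeros(im.shape[:2],np.uint8);m[185:245,300:342]=(im[185:245,300:342].max(2)<45)*1
n,l,st,c=cv2.connectedComponentsWithStats(m);i=1+st[1:,4].argmax();print(st[i])
for y in range(192,242,3):
    xs=np.where(l[y]==i)[0]; print(y,xs.min() if len(xs) else 0,xs.max() if len(xs) else 0,end="; ")
# edges
cr=cv2.resize(im[160:250,280:365],None,fx=6.5,fy=6.5,interpolation=2);cv2.imwrite("pics/c2.png",cr)
Rt=np.array(o["tcp_rot"])
print()
# gauge-centre from edges of top face, near edge
for pxs in ((320,221),(320,237)): print(np.round(g(pxs,.13),4))
E
```

```text
[309 199  20  37 697]
192 0 0; 195 0 0; 198 0 0; 201 311 328; 204 310 328; 207 310 328; 210 309 328; 213 309 328; 216 309 328; 219 309 328; 222 309 328; 225 309 328; 228 309 327; 231 309 327; 234 309 326; 237 0 0; 240 0 0; 
[ 0.4642 -0.2893  0.13  ]
[ 0.4511 -0.2862  0.13  ]
```

View pics/c2.png

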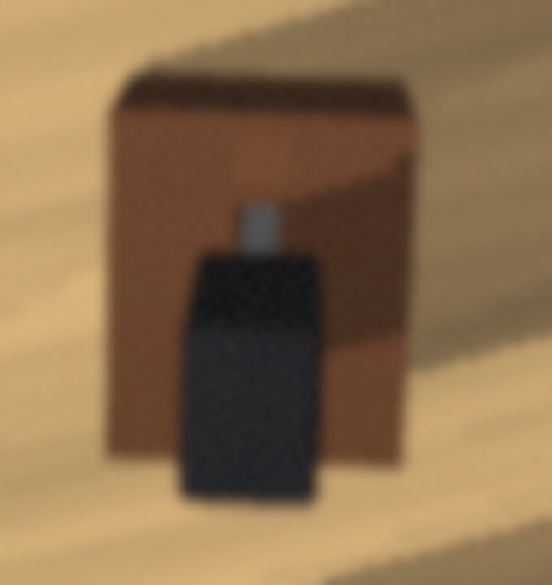

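```bash
python3 - <<'E'
from h import *
o=status.get_obs();s,A,b=cam("wrist");K=np.array(s["intrinsics"]);Rt=np.array(o["tcp_rot"]);p=np.array(o["tool_pos"])
def g(px,z):
    d=A@np.linalg.inv(K)@np.array([*px,1.]);return b+d*(z-b[2])/d[2]
q=[280+np.array(u)[0]/6.5-.5+0 for u in ()]
C=[(187,327),(322,325),(316,500),(181,493)]
W=[g((280+x/6.5-.42,160+y/6.5-.42),.13) for x,y in C]
print(np.round(W,4));c=np.mean(W,0);print("c",c)
T=[Rt.T@(w-p) for w in W];print(np.round(T,4))
# top/side triangulation w/ wrist for height of handle top centre
s1,A1,b1=cam("top")
K1=np.array(s1["intrinsics"]);
d=K1@(A1.T@(c-b1));print("top-pix",d[:2]/d[2])
print("cmd/500mm",Rt.T@(np.array([c[0],c[1],.105])-p)/.5)
E
```

```text
[[ 0.4752 -0.2824  0.13  ]
 [ 0.4716 -0.2985  0.13  ]
 [ 0.45   -0.2928  0.13  ]
 [ 0.4547 -0.2765  0.13  ]]
c [ 0.46287204 -0.28754486  0.13      ]
[[ 0.0135 -0.0129  0.1322]
 [ 0.0137  0.0036  0.1323]
 [-0.0087  0.0029  0.1323]
 [-0.0078 -0.0139  0.1322]]
top-pix [467.25524204 302.48867262]
cmd/500mm [ 0.00536618 -0.01017352  0.31450061]
```

Request:
{"fn": "servo_tool", "kwargs": {
  "steps": [
    [[0.0045, -0.009, 0.06], [0, 0, 0.04], 0],
    [[0.0045, -0.009, 0.13], [0, 0, 0.04], 0],
    [[0.0045, -0.009, 0.2], [0, 0, 0.04], 0],
    [[0.0045, -0.009, 0.26], [0, 0, 0.04], 0],
    [[0.0045, -0.009, 0.31], [0, 0, 0.04], 0],
    [[0.0045, -0.009, 0.328], [0, 0, 0.04], 0],
    [[0.0045, -0.009, 0.328], [0, 0, 0.04], 0],
    [[0.0045, -0.009, 0.328], [0, 0, 0.04], 0]
  ]
}}

```text
t: 3.65
tool_pos: [0.4637, -0.2877, 0.0993]
tcp_rot: [[0.967, -0.257, 0.002], [-0.257, -0.967, -0.001], [0.002, 0.001, -1.0]]
contact_force: [-0.1, -0.2, 0.6]
grip_width: 1.001
grip_force: 0.0
```

Request:
{"fn": "servo_tool", "kwargs": {
  "steps": [
    [[0, 0, 0], [0, 0, 0], 0.5],
    [[0, 0, 0], [0, 0, 0], 0.75],
    [[0, 0, 0], [0, 0, 0], 1],
    [[0, 0, 0], [0, 0, 0], 1],
    [[0, 0, 0], [0, 0, 0], 1],
    [[0, 0, 0], [0, 0, 0], 1],
    [[0, 0, 0], [0, 0, 0], 1],
    [[0, 0, 0], [0, 0, 0], 1]
  ],
  "force": 60
}}

```text
t: 4.45
tool_pos: [0.4634, -0.287, 0.0988]
tcp_rot: [[0.967, -0.256, 0.001], [-0.256, -0.967, -0.0], [0.001, 0.0, -1.0]]
contact_force: [0.9, 0.6, 5.1]
grip_width: 0.203
grip_force: 58.7
```

Request:
{"fn": "servo_tool", "kwargs": {
  "steps": [
    [[0, 0, -0.04], [0, 0, 0], 1],
    [[0, 0, -0.12], [0, 0, 0], 1],
    [[0, 0, -0.2], [0, 0, 0], 1],
    [[0, 0, -0.28], [0, 0, 0], 1],
    [[0.001, -0.1, -0.28], [0, 0, -0.1], 1],
    [[0.002, -0.2, -0.28], [0, 0, -0.2], 1],
    [[0.003, -0.3, -0.28], [0, 0, -0.3], 1],
    [[0.004, -0.4, -0.28], [0, 0, -0.4], 1],
    [[0.005, -0.5, -0.28], [0, 0, -0.467], 1],
    [[0.006, -0.58, -0.28], [0, 0, -0.467], 1],
    [[0.006, -0.614, -0.28], [0, 0, -0.467], 1],
    [[0.006, -0.614, -0.28], [0, 0, -0.467], 1]
  ]
}}

```text
t: 5.65
tool_pos: [0.5443, 0.0119, 0.2373]
tcp_rot: [[0.994, 0.112, -0.001], [0.112, -0.994, 0.001], [-0.001, -0.001, -1.0]]
contact_force: [0.3, -0.3, -0.1]
grip_width: 0.204
grip_force: 59.7
```

```bash
python3 - <<'E'
from h import *
o=status.get_obs();print(np.round(o["tool_pos"],4),np.round(o["tcp_rot"],4).tolist(),o["t"],o["contact_force"],np.round(o["joint_positions"],2),o["grip_width"])
s,A,b,K=look("wrist",["gauge_grip","gauge_tip","slot_left","slot_middle","slot_right","rack"],n=2)
cv2.imwrite("pics/w2.png",s["img"])
for c in("side","top"): look(c,["gauge_grip","gauge_tip","slot_left","slot_middle","slot_right"],n=2)
E
```

```text
[0.5443 0.0119 0.2373] [[0.9938, 0.1116, -0.0014], [0.1116, -0.9938, 0.0009], [-0.0013, -0.001, -1.0]] 5.65 [ 0.29845234 -0.28871007 -0.09319164] [-0.06  0.16  1.83  0.    1.16  1.4 ] 0.20430568941477376
wrist gauge_grip 0.92 w [0.5432 0.0104 0.2432] px [327. 318.]
wrist gauge_grip 0.61 w [ 0.3767 -0.2822  0.1353] px [633. 452.]
wrist gauge_tip 0.94 w [0.5466 0.0088 0.1482] px [329. 240.]
wrist gauge_tip 0.87 w [ 0.3791 -0.2777 -0.0053] px [534. 351.]
wrist slot_middle 0.59 w [0.5906 0.0183 0.0794] px [323. 164.]
wrist rack 0.72 w [0.5967 0.0132 0.001 ] px [329. 152.]
wrist rack 0.23 w [ 0.4763 -0.0921  0.0019] px [407. 268.]
side gauge_grip 0.93 w [0.5472 0.006  0.2458] px [333. 179.]
side gauge_grip 0.88 w [ 0.3788 -0.2811  0.1367] px [423. 174.]
side gauge_tip 0.81 w [0.543  0.0062 0.1516] px [335. 226.]
side gauge_tip 0.56 w [ 0.3769 -0.2783 -0.0015] px [419. 227.]
top gauge_grip 0.83 w [ 0.3689 -0.2777  0.141 ] px [464. 354.]
top gauge_grip 0.66 w [ 0.5388 -0.3237  0.0956] px [481. 263.]
top gauge_tip 0.56 w [ 5.381e-01 -3.302e-01 -4.000e-04] px [471. 267.]
top slot_right 0.87 w [ 0.598  -0.0774  0.0809] px [353. 231.]
```

View pics/w2.png

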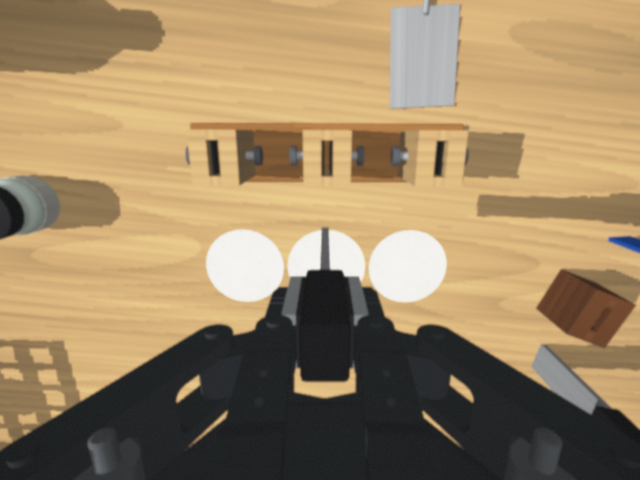

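The wrist view shows the slots at (213,157), (327,157) and (440,158), and the gauge held straight with the blade end at (325,230).

```bash
python3 - <<'E'
from h import *
o=status.get_obs();s,A,b=cam("wrist");K=np.array(s["intrinsics"]);Rt=np.array(o["tcp_rot"]);p=np.array(o["tool_pos"]);im=s["img"]
def g(px,z):
    d=A@np.linalg.inv(K)@np.array([*px,1.]);return b+d*(z-b[2])/d[2]
gray=im.max(2).astype(float)
W=[]
for x0 in(213,327,440):
    xs=slice(x0-15,x0+16);ys=slice(130,185)
    sub=gray[ys,xs]; m=(sub<110)
    n,l,st,c=cv2.connectedComponentsWithStats(m.astype(np.uint8)); 
    i=min(range(1,n),key=lambda i:abs(c[i]-[15,27]).sum()+ (100 if st[i,4]<60 else 0))
    u=(st[i,0]+(st[i,2]-1)/2+x0-15, st[i,1]+(st[i,3]-1)/2+130)
    w=g(u,.08);W.append(w);print(st[i],u,"world",np.round(w,4),"tool",np.round(Rt.T@(w-p),4))
d=W[0]-W[2];print("len",np.linalg.norm(d),"yaw",np.degrees(np.arctan2(-d[0],d[1])))
for y in range(224,262,4): print(y,gray[y,315:337].astype(int))
for y,x in((230,325),):
    w=g((x,y),.147);print("tip far",Rt.T@(w-p))
E
```

```text
[  5  11  13  34 332] (np.float64(209.0), np.float64(157.5)) world [0.5863 0.1107 0.08  ] tool [ 0.0524 -0.0964  0.1583]
[  6  11  10  34 260] (np.float64(322.5), np.float64(157.5)) world [0.5965 0.0163 0.08  ] tool [ 0.0524 -0.0015  0.1583]
[  5  11  10  34 240] (np.float64(434.5), np.float64(157.5)) world [ 0.6066 -0.0768  0.08  ] tool [0.0524 0.0922 0.1583]
len 0.18858181891562492 yaw 6.182569405582688
224 [210 210 210 211 210 211 212 212 212 212 212 211 212 213 213 213 214 214
 213 213 214 214]
228 [221 220 219 219 218 209 175 137 119 116 116 116 123 156 198 215 216 216
 215 215 216 215]
232 [242 243 243 243 242 234 192 128  98  93  93  94 107 159 220 239 242 242
 241 240 238 235]
236 [243 243 243 242 241 231 182 120  97  94  95  96 107 157 218 239 242 242
 242 243 242 242]
240 [244 244 243 243 242 231 172 110  95  95  95  95 102 143 205 236 243 243
 243 243 243 243]
244 [243 243 244 244 242 227 166 108  96  96  96  96 103 139 202 236 242 243
 243 243 243 244]
248 [244 244 243 243 239 218 154 104  96  95  95  94  98 126 192 235 243 243
 243 244 244 244]
252 [244 244 243 243 238 206 139 101  95  94  95  92  97 120 186 234 242 244
 244 244 244 244]
256 [243 243 244 243 237 198 129  99  95  93  92  91  95 114 180 234 243 244
 244 243 243 243]
260 [245 245 245 244 236 187 123  97  94  92  92  91  93 110 172 230 242 244
 244 244 244 244]
tip far [0.00864417 0.00055978 0.09129482]
```

```bash
python3 - <<'E'
import cv2,numpy as np
im=cv2.imread("pics/w2.png");g=im.max(2)
for x0 in(213,327,440):
    print(x0-14)
    for y in(138,143,148,156,164,170,174,178): print(y,g[y,x0-14:x0+15])
E
```

```text
199
138 [213 212 213 212 213 212 212 209 210 213 218 220 220 218 216 214 212 210
 209 209 213 212 212 213 213 212 213 213 213]
143 [224 224 224 224 223 219 198 153 110  89  76  62  46  36  32  29  34  65
 123 182 216 223 225 224 225 224 225 224 224]
148 [229 230 230 230 229 228 219 184 133 100  85  70  52  39  33  31  31  50
 105 167 215 227 230 229 230 230 230 230 230]
156 [225 225 225 225 225 224 221 207 166 119  93  81  65  47  37  32  28  30
  63 121 181 216 224 225 225 225 225 225 224]
164 [219 219 220 219 220 220 219 214 191 147 107  85  75  56  42  38  32  30
  38  76 132 185 214 219 219 219 219 219 219]
170 [226 226 226 226 226 226 226 225 216 182 134  98  85  70  54  37  33  28
  33  54 109 172 214 225 226 226 226 226 226]
174 [223 222 223 222 222 222 222 222 216 192 148 112  98  92  86  79  79  81
  87  98 125 166 204 219 222 222 222 222 223]
178 [224 224 224 224 224 224 224 224 224 223 220 217 218 220 225 226 226 224
 223 220 219 219 222 224 225 224 224 224 224]
313
138 [213 214 214 213 214 214 214 214 213 212 214 218 222 224 224 223 220 218
 215 215 215 214 214 214 213 21
[... 1163 characters left out ...]
222 193 135  73  35  28  34  36  55  99
 147 176 191 204 218 226 228 228 228 229 229]
156 [222 222 222 222 222 222 221 218 198 147  84  43  31  31  36  54  95 141
 171 180 193 209 218 221 221 222 221 221 221]
164 [218 218 217 217 218 217 215 199 157  96  46  32  31  34  41  63 104 144
 168 183 200 213 217 217 217 217 217 217 217]
170 [225 225 225 224 224 223 217 185 128  69  34  30  33  40  57  99 146 173
 188 204 217 223 223 224 224 224 224 224 224]
174 [224 223 224 224 222 222 212 176 124  84  67  60  58  59  81 119 153 176
 190 209 219 223 223 223 223 223 223 223 223]
178 [222 222 222 222 222 221 219 215 211 210 215 218 219 219 218 215 214 213
 216 219 221 221 221 222 222 221 222 221 221]
```

```bash
cat > go.py <<'E'
from h import *
import sys
o=status.get_obs();Rt=np.array(o["tcp_rot"]);p=np.array(o["tool_pos"]);
print("t",o["t"],"p",np.round(p,4),"F",np.round(o["contact_force"],2),"w",round(o["grip_width"],3),"yaw",np.round(np.degrees(np.arctan2(Rt[1,0],Rt[0,0])),2),"tilt",Rt[:2,2])
for a in sys.argv[1:]:
    X=np.array(eval(a));print(a,"share",np.round(Rt.T@(X-p)/.5,4))
E
python3 go.py "[.5974,.0157,.178]" "[.5974,.0157,.159]"
```

```text
t 6.65 p [0.5445 0.0093 0.2383] F [ 0.23 -0.34 -1.27] w 0.202 yaw 6.19 tilt [2.61293015e-05 9.96062198e-06]
[.5974,.0157,.178] share [ 0.1065 -0.0013  0.1206]
[.5974,.0157,.159] share [ 0.1065 -0.0013  0.1586]
```

Request:
{"fn": "servo_tool", "kwargs": {
  "steps": [
    [[0.05, 0, 0], [0, 0, 0], 1],
    [[0.1065, -0.0013, 0], [0, 0, 0], 1],
    [[0.1065, -0.0013, 0.06], [0, 0, 0], 1],
    [[0.1065, -0.0013, 0.11], [0, 0, 0], 1],
    [[0.1065, -0.0013, 0.11], [0, 0, 0], 1],
    [[0.1065, -0.0013, 0.11], [0, 0, 0], 1],
    [[0.1065, -0.0013, 0.11], [0, 0, 0], 1],
    [[0.1065, -0.0013, 0.11], [0, 0, 0], 1],
    [[0.1065, -0.0013, 0.11], [0, 0, 0], 1],
    [[0.1065, -0.0013, 0.11], [0, 0, 0], 1]
  ]
}}

```text
t: 7.65
tool_pos: [0.5979, 0.0156, 0.1843]
tcp_rot: [[0.994, 0.108, 0.002], [0.108, -0.994, -0.0], [0.002, 0.0, -1.0]]
contact_force: [0.3, 0.5, -0.0]
grip_width: 0.203
grip_force: 59.7
```

```bash
python3 - <<'E'
from h import *
o=status.get_obs();Rt=np.array(o["tcp_rot"]);p=np.array(o["tool_pos"])
s,A,b=cam("wrist");cv2.imwrite("pics/w3.png",cv2.resize(s["img"][110:310,220:430],None,fx=2.8,fy=2.8,interpolation=2))
g=s["img"].max(2)
for y in range(160,300,8): print(y,g[y,306:344:1].tolist())
E
python3 go.py "[.5974,.0157,.178]"
```

```text
160 [233, 234, 234, 234, 233, 233, 233, 233, 233, 233, 232, 232, 232, 231, 231, 231, 230, 231, 230, 230, 230, 230, 229, 229, 229, 229, 228, 228, 228, 228, 228, 227, 227, 227, 227, 228, 227, 227]
168 [226, 226, 225, 226, 226, 226, 225, 225, 225, 226, 226, 226, 227, 227, 227, 227, 227, 226, 228, 228, 228, 228, 229, 230, 230, 230, 230, 231, 231, 232, 231, 232, 232, 233, 233, 232, 233, 233]
176 [233, 233, 232, 232, 233, 232, 233, 233, 232, 232, 232, 232, 232, 232, 233, 233, 232, 233, 232, 233, 233, 233, 234, 233, 234, 234, 234, 233, 234, 233, 234, 234, 234, 234, 234, 234, 234, 234]
184 [173, 170, 169, 168, 168, 168, 170, 173, 177, 178, 179, 179, 181, 181, 181, 180, 180, 179, 179, 178, 178, 179, 179, 178, 178, 176, 178, 179, 179, 180, 179, 179, 179, 176, 172, 171, 169, 169]
192 [133, 133, 134, 134, 135, 135, 135, 133, 134, 135, 134, 133, 131, 132, 133, 134, 133, 134, 131, 131, 131, 132, 132, 133, 135, 137, 137, 139, 139, 139, 139, 138, 139, 138, 137, 137, 138, 139]
200 [113, 113, 115, 113, 113, 113, 114, 112, 112, 114, 114, 116, 116, 120, 117, 116, 116, 115, 114, 114, 113, 113, 113, 114, 
[... 1695 characters left out ...]
 28, 29, 32, 33, 31, 30, 32, 30, 30, 31, 30, 33, 32, 32, 50, 99, 165]
280 [26, 29, 28, 30, 31, 28, 29, 29, 31, 29, 28, 29, 29, 31, 31, 28, 28, 30, 31, 30, 30, 31, 29, 31, 31, 29, 30, 27, 29, 29, 30, 31, 32, 29, 31, 31, 29, 32]
288 [29, 32, 28, 30, 30, 32, 32, 31, 28, 27, 27, 29, 30, 28, 30, 29, 29, 25, 32, 27, 29, 30, 28, 32, 29, 31, 30, 26, 30, 27, 30, 29, 29, 28, 31, 28, 26, 27]
296 [28, 29, 25, 30, 26, 30, 27, 31, 29, 30, 28, 30, 27, 29, 33, 29, 27, 29, 30, 30, 31, 32, 31, 30, 31, 31, 30, 29, 30, 29, 29, 29, 29, 31, 26, 28, 28, 30]
t 7.7 p [0.5977 0.0156 0.184 ] F [ 0.75 -0.44 -0.76] w 0.198 yaw 6.18 tilt [ 1.18546936e-03 -8.27428542e-05]
[.5974,.0157,.178] share [-0.0006 -0.0003  0.012 ]
```

View pics/w3.png

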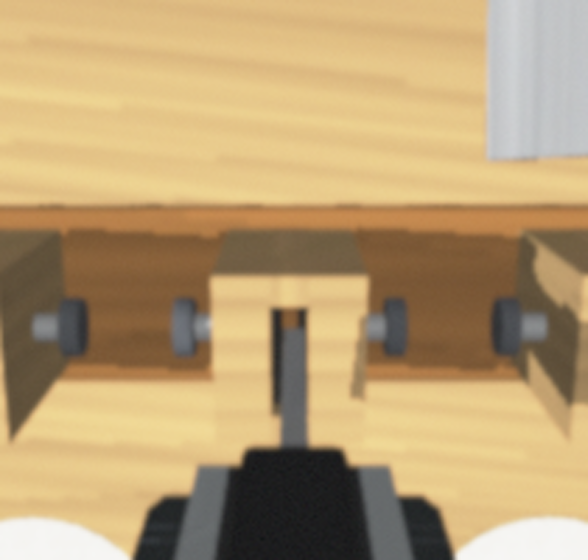

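Request:
{"fn": "servo_tool", "kwargs": {
  "steps": [
    [[0, -0.0024, 0], [0, 0, 0], 1],
    [[0, -0.0024, 0.01], [0, 0, 0], 1],
    [[0, -0.0024, 0.02], [0, 0, 0], 1],
    [[0, -0.0024, 0.028], [0, 0, 0], 1],
    [[0, -0.0024, 0.036], [0, 0, 0], 1],
    [[0, -0.0024, 0.042], [0, 0, 0], 1],
    [[0, -0.0024, 0.042], [0, 0, 0], 1],
    [[0, -0.0024, 0.042], [0, 0, 0], 1]
  ]
}}

```text
t: 8.5
tool_pos: [0.5972, 0.0168, 0.1622]
tcp_rot: [[0.994, 0.108, -0.0], [0.108, -0.994, 0.0], [-0.0, -0.0, -1.0]]
contact_force: [-0.4, 0.2, -1.1]
grip_width: 0.204
grip_force: 59.7
```

Request:
{"fn": "servo_tool", "kwargs": {
  "steps": [
    [[0, 0, 0.004], [0, 0, 0], 1],
    [[0, 0, 0.008], [0, 0, 0], 1],
    [[0, 0, 0.012], [0, 0, 0], 1],
    [[0, 0, 0.012], [0, 0, 0], 1],
    [[0, 0, 0.012], [0, 0, 0], 1]
  ]
}}

```text
t: 9.0
tool_pos: [0.5981, 0.0168, 0.1587]
tcp_rot: [[0.994, 0.108, 0.002], [0.108, -0.994, -0.0], [0.002, 0.0, -1.0]]
contact_force: [-1.3, 0.1, 8.3]
grip_width: 0.204
grip_force: 61.2
```

Request:
{"fn": "servo_tool", "kwargs": {
  "steps": [
    [[0, 0, 0.003], [0, 0, 0], 1],
    [[0, 0, 0.006], [0, 0, 0], 1],
    [[0, 0, 0.006], [0, 0, 0], 1]
  ]
}}

```text
t: 9.3
tool_pos: [0.5988, 0.0168, 0.1586]
tcp_rot: [[0.994, 0.108, 0.003], [0.108, -0.994, -0.0], [0.003, 0.0, -1.0]]
contact_force: [-5.9, 0.5, 19.9]
grip_width: 0.203
grip_force: 62.9
```

Request:
{"fn": "servo_tool", "kwargs": {
  "steps": [
    [[0, 0, -0.04], [0, 0, 0], 1],
    [[0, 0, -0.095], [0, 0, 0], 1],
    [[0, 0.06, -0.095], [0, 0, 0], 1],
    [[0, 0.13, -0.095], [0, 0, 0], 1],
    [[0, 0.19, -0.095], [0, 0, 0], 1],
    [[0, 0.19, -0.07], [0, 0, 0], 1],
    [[0, 0.19, -0.062], [0, 0, 0], 1],
    [[0, 0.19, -0.062], [0, 0, 0], 1],
    [[0, 0.19, -0.062], [0, 0, 0], 1],
    [[0, 0.19, -0.062], [0, 0, 0], 1]
  ]
}}

```text
t: 10.3
tool_pos: [0.6077, -0.0767, 0.1845]
tcp_rot: [[0.994, 0.109, 0.0], [0.109, -0.994, 0.0], [0.0, -0.0, -1.0]]
contact_force: [0.9, 1.1, -0.6]
grip_width: 0.202
grip_force: 59.6
```

```bash
python3 - <<'E'
from h import *
s,A,b=cam("wrist");cv2.imwrite("pics/w4.png",cv2.resize(s["img"][190:290,270:380],None,fx=5,fy=5,interpolation=2))
g=s["img"].max(2)
for y in range(216,272,8): print(y,g[y,306:344:1].tolist())
E
python3 go.py "[.6066,-.0777,.178]"
```

```text
216 [224, 224, 224, 224, 224, 223, 223, 224, 224, 224, 224, 224, 225, 225, 225, 225, 226, 231, 233, 235, 235, 234, 233, 231, 229, 227, 226, 225, 224, 224, 223, 224, 224, 224, 224, 224, 223, 224]
224 [235, 235, 235, 234, 235, 235, 235, 234, 235, 234, 234, 233, 221, 174, 105, 57, 64, 92, 118, 126, 127, 119, 100, 65, 47, 73, 140, 206, 230, 234, 235, 235, 234, 235, 234, 234, 234, 234]
232 [227, 228, 227, 228, 228, 227, 228, 227, 228, 228, 227, 225, 214, 166, 105, 83, 92, 99, 100, 101, 98, 97, 87, 67, 49, 72, 136, 200, 224, 227, 227, 228, 227, 227, 228, 227, 228, 227]
240 [235, 235, 235, 235, 235, 235, 235, 234, 234, 234, 235, 233, 226, 192, 130, 95, 97, 100, 99, 99, 98, 98, 91, 72, 54, 75, 146, 213, 231, 234, 235, 234, 235, 234, 234, 234, 235, 234]
248 [231, 231, 231, 231, 231, 231, 231, 231, 231, 231, 231, 230, 223, 194, 135, 100, 99, 99, 101, 101, 100, 98, 96, 81, 60, 77, 143, 208, 228, 231, 231, 231, 231, 231, 231, 231, 231, 230]
256 [230, 229, 229, 229, 230, 230, 229, 229, 229, 229, 230, 229, 223, 199, 147, 109, 101, 101, 101, 100, 100, 100, 101, 109, 121, 134, 160, 201, 223, 229, 230, 229, 230, 230, 230, 230, 229, 229]
264 [233, 233, 232, 233, 233, 233, 232, 233, 232, 233, 233, 232, 230, 216, 161, 113, 101, 99, 98, 98, 97, 99, 106, 142, 195, 221, 228, 231, 232, 232, 233, 232, 233, 232, 232, 232, 233, 233]
t 10.35 p [ 0.6078 -0.0768  0.1847] F [-0.24  0.13 -1.32] w 0.202 yaw 6.25 tilt [6.70649468e-04 2.03054028e-05]
[.6066,-.0777,.178] share [-0.0025  0.0015  0.0133]
```

View pics/w4.png

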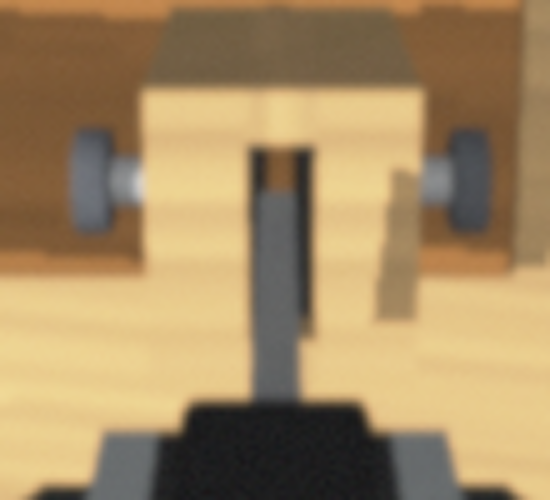

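The blade sits about 1 mm left of the slot's centre (blade 324.7, slot 325.7), so I correct that and descend.

Request:
{"fn": "servo_tool", "kwargs": {
  "steps": [
    [[-0.001, 0.0016, 0], [0, 0, 0], 1],
    [[-0.001, 0.0016, 0.014], [0, 0, 0], 1],
    [[-0.001, 0.0016, 0.028], [0, 0, 0], 1],
    [[-0.001, 0.0016, 0.042], [0, 0, 0], 1],
    [[-0.001, 0.0016, 0.052], [0, 0, 0], 1],
    [[-0.001, 0.0016, 0.062], [0, 0, 0], 1],
    [[-0.001, 0.0016, 0.062], [0, 0, 0], 1]
  ]
}}

```text
t: 11.05
tool_pos: [0.6063, -0.0784, 0.152]
tcp_rot: [[0.994, 0.108, -0.002], [0.108, -0.994, 0.0], [-0.002, -0.001, -1.0]]
contact_force: [0.0, 0.2, -0.1]
grip_width: 0.204
grip_force: 59.6
```

Request:
{"fn": "servo_tool", "kwargs": {
  "steps": [
    [[0, 0, 0.006], [0, 0, 0], 1],
    [[0, 0, 0.012], [0, 0, 0], 1],
    [[0, 0, 0.018], [0, 0, 0], 1],
    [[0, 0, 0.024], [0, 0, 0], 1]
  ]
}}

```text
t: 11.45
tool_pos: [0.6072, -0.0785, 0.1412]
tcp_rot: [[0.994, 0.108, 0.0], [0.108, -0.994, -0.0], [0.0, 0.0, -1.0]]
contact_force: [0.3, 0.2, -1.0]
grip_width: 0.199
grip_force: 59.6
```

Request:
{"fn": "servo_tool", "kwargs": {
  "steps": [
    [[0, 0, 0.006], [0, 0, 0], 1],
    [[0, 0, 0.012], [0, 0, 0], 1],
    [[0, 0, 0.018], [0, 0, 0], 1],
    [[0, 0, 0.024], [0, 0, 0], 1]
  ]
}}

```text
t: 11.85
tool_pos: [0.6071, -0.0785, 0.129]
tcp_rot: [[0.994, 0.108, -0.0], [0.108, -0.994, 0.0], [-0.0, -0.0, -1.0]]
contact_force: [0.2, 0.3, -0.9]
grip_width: 0.203
grip_force: 59.6
```

No drag 40 mm in, so the right clamp is slack, the middle one is tight, and the left should be the one set right.

Request:
{"fn": "servo_tool", "kwargs": {
  "steps": [
    [[0, 0, -0.07], [0, 0, 0], 1],
    [[0, 0, -0.15], [0, 0, 0], 1],
    [[0, -0.08, -0.15], [0, 0, 0], 1],
    [[0, -0.16, -0.15], [0, 0, 0], 1],
    [[0, -0.24, -0.15], [0, 0, 0], 1],
    [[0, -0.32, -0.15], [0, 0, 0], 1],
    [[0, -0.38, -0.13], [0, 0, 0], 1],
    [[0, -0.38, -0.112], [0, 0, 0], 1],
    [[0, -0.38, -0.112], [0, 0, 0], 1],
    [[0, -0.38, -0.112], [0, 0, 0], 1],
    [[0, -0.38, -0.112], [0, 0, 0], 1],
    [[0, -0.38, -0.112], [0, 0, 0], 1]
  ]
}}

```text
t: 13.05
tool_pos: [0.5873, 0.1093, 0.1858]
tcp_rot: [[0.994, 0.106, 0.001], [0.106, -0.994, -0.0], [0.001, 0.0, -1.0]]
contact_force: [0.0, 0.8, -0.8]
grip_width: 0.203
grip_force: 59.7
```

```bash
python3 - <<'E'
from h import *
s,A,b=cam("wrist")
g=s["img"].max(2)
for y in range(208,272,8): print(y,g[y,306:344:1].tolist())
E
python3 go.py "[.5863,.1105,.178]"
```

```text
208 [214, 215, 215, 216, 214, 214, 214, 215, 214, 212, 212, 214, 218, 222, 226, 227, 226, 225, 224, 222, 220, 218, 220, 220, 221, 222, 221, 222, 222, 222, 222, 222, 222, 222, 221, 222, 221, 222]
216 [222, 222, 221, 222, 222, 222, 222, 223, 222, 223, 224, 223, 226, 230, 234, 234, 234, 233, 231, 230, 228, 226, 224, 222, 221, 222, 222, 222, 221, 221, 221, 221, 221, 221, 221, 222, 220, 221]
224 [235, 234, 234, 235, 235, 234, 235, 233, 223, 178, 109, 56, 44, 60, 96, 124, 132, 134, 125, 107, 76, 74, 129, 195, 227, 233, 234, 235, 234, 234, 235, 235, 234, 235, 234, 234, 234, 234]
232 [226, 226, 226, 226, 227, 226, 226, 225, 218, 183, 119, 62, 46, 59, 82, 96, 100, 100, 99, 100, 101, 104, 137, 189, 218, 225, 226, 227, 226, 227, 226, 227, 226, 226, 226, 226, 227, 226]
240 [233, 232, 233, 233, 232, 232, 232, 232, 225, 194, 126, 64, 50, 73, 94, 102, 100, 101, 101, 98, 98, 106, 143, 196, 225, 232, 233, 233, 233, 233, 232, 232, 232, 233, 233, 232, 232, 232]
248 [231, 231, 231, 230, 230, 230, 230, 229, 222, 192, 124, 67, 53, 73, 94, 100, 100, 101, 102, 102, 101, 102, 128, 178, 219, 229, 231, 230, 230, 230, 230, 230, 230, 231, 230, 231, 231, 231]
256 [227, 228, 227, 227, 228, 228, 228, 228, 226, 213, 172, 144, 138, 131, 114, 102, 100, 100, 101, 101, 101, 101, 113, 159, 213, 226, 228, 228, 227, 229, 227, 227, 228, 227, 228, 228, 227, 228]
264 [232, 232, 232, 232, 232, 231, 232, 232, 231, 230, 227, 224, 221, 204, 151, 108, 100, 101, 101, 101, 101, 101, 109, 148, 201, 226, 231, 232, 231, 232, 232, 231, 232, 232, 232, 232, 232, 232]
t 13.1 p [0.5872 0.1094 0.1858] F [ 0.33 -0.35 -0.67] w 0.205 yaw 6.09 tilt [9.14384032e-04 5.84117447e-05]
[.5863,.1105,.178] share [-0.0015 -0.0023  0.0156]
```

Request:
{"fn": "servo_tool", "kwargs": {
  "steps": [
    [[-0.001, -0.003, 0], [0, 0, 0], 1],
    [[-0.001, -0.003, 0.016], [0, 0, 0], 1],
    [[-0.001, -0.003, 0.032], [0, 0, 0], 1],
    [[-0.001, -0.003, 0.046], [0, 0, 0], 1],
    [[-0.001, -0.003, 0.056], [0, 0, 0], 1],
    [[-0.001, -0.003, 0.062], [0, 0, 0], 1],
    [[-0.001, -0.003, 0.068], [0, 0, 0], 1],
    [[-0.001, -0.003, 0.074], [0, 0, 0], 1],
    [[-0.001, -0.003, 0.08], [0, 0, 0], 1],
    [[-0.001, -0.003, 0.086], [0, 0, 0], 1]
  ]
}}

```text
t: 14.1
tool_pos: [0.5871, 0.1119, 0.1431]
tcp_rot: [[0.994, 0.108, 0.003], [0.108, -0.994, 0.0], [0.003, 0.0, -1.0]]
contact_force: [0.2, -1.1, 3.4]
grip_width: 0.203
grip_force: 60.0
```

Request:
{"fn": "servo_tool", "kwargs": {
  "steps": [
    [[0, 0, 0.006], [0, 0, 0], 1],
    [[0, 0, 0.012], [0, 0, 0], 1],
    [[0, 0, 0.018], [0, 0, 0], 1],
    [[0, 0, 0.024], [0, 0, 0], 1]
  ]
}}

```text
t: 14.5
tool_pos: [0.5859, 0.1118, 0.1299]
tcp_rot: [[0.994, 0.108, -0.0], [0.108, -0.994, -0.0], [-0.0, 0.0, -1.0]]
contact_force: [0.1, -2.0, 2.6]
grip_width: 0.204
grip_force: 60.0
```

It drags evenly at 3–4 N and lets the blade in, so this is the right clamp. I ease it sideways a little and go on to 45 mm.

Request:
{"fn": "servo_tool", "kwargs": {
  "steps": [
    [[0, 0.001, 0.004], [0, 0, 0], 1],
    [[0, 0.001, 0.008], [0, 0, 0], 1],
    [[0, 0.001, 0.012], [0, 0, 0], 1],
    [[0, 0.001, 0.012], [0, 0, 0], 1],
    [[0, 0.001, 0.012], [0, 0, 0], 1]
  ]
}}

```text
t: 15.0
tool_pos: [0.5858, 0.1114, 0.1237]
tcp_rot: [[0.994, 0.108, -0.001], [0.108, -0.994, 0.0], [-0.001, -0.0, -1.0]]
contact_force: [2.0, 0.2, -0.9]
grip_width: 0.201
grip_force: 59.8
```

```bash
python3 - <<'E'
from h import *
for c in("side","wrist","top"): look(c,["gauge_grip","gauge_tip"],n=1)
look("side",["slot_left","pot_center"],n=1)
E
python3 go.py "[.5863,.1105,.1238]"
```

```text
side gauge_grip 0.87 w [ 0.3806 -0.2783  0.138 ] px [422. 174.]
side gauge_tip 0.84 w [ 0.3776 -0.2782  0.0019] px [418. 226.]
wrist gauge_grip 0.86 w [0.5843 0.1096 0.1293] px [328. 318.]
top gauge_grip 0.73 w [ 0.372  -0.2822  0.1387] px [466. 353.]
top gauge_tip 0.62 w [ 0.3711 -0.2834  0.0009] px [449. 348.]
side slot_left 0.25 w [ 7.512e-01 -5.620e-02  4.000e-04] px [243. 267.]
side pot_center 0.71 w [0.5038 0.3299 0.0293] px [334. 407.]
t 15.6 p [0.5857 0.1113 0.1238] F [ 1.7  -0.14 -4.52] w 0.202 yaw 6.18 tilt [-6.19659956e-04  5.11928649e-06]
[.5863,.1105,.1238] share [0.001  0.0018 0.    ]
```

Request:
{"fn": "servo_tool", "kwargs": {
  "steps": [
    [[0, 0, 0], [0, 0, 0], 0.7],
    [[0, 0, 0], [0, 0, 0], 0.5],
    [[0, 0, 0], [0, 0, 0], 0.2],
    [[0, 0, 0], [0, 0, 0], 0],
    [[0, 0, 0], [0, 0, 0], 0],
    [[0, 0, 0], [0, 0, 0], 0],
    [[0, 0, -0.04], [0, 0, 0], 0],
    [[0, 0, -0.12], [0, 0, 0], 0],
    [[0, 0, -0.2], [0, 0, 0], 0],
    [[0, 0, -0.28], [0, 0, 0], 0],
    [[0, 0, -0.28], [0, 0, 0], 0],
    [[0, 0, -0.28], [0, 0, 0], 0]
  ]
}}

```text
t: 16.8
tool_pos: [0.5868, 0.1114, 0.266]
tcp_rot: [[0.994, 0.108, 0.003], [0.108, -0.994, 0.0], [0.003, -0.0, -1.0]]
contact_force: [-0.0, 0.1, -0.8]
grip_width: 0.999
grip_force: 0.0
```

```bash
python3 - <<'E'
from h import *
for c in("side","wrist"): look(c,["gauge_grip","gauge_tip","pot_center","mark_left"],n=2)
look("top",["pot_center","mark_left","mark_right"],n=1)
E
python3 go.py "[.513,.36,.22]"
```

```text
side gauge_grip 0.64 w [ 0.3807 -0.2804  0.1418] px [422. 172.]
side gauge_grip 0.51 w [ 0.542  -0.3267  0.0977] px [353. 178.]
side gauge_tip 0.58 w [ 0.3795 -0.2787  0.001 ] px [418. 226.]
side gauge_tip 0.47 w [ 0.5396 -0.3219  0.0028] px [353. 213.]
side pot_center 0.92 w [0.5043 0.3332 0.0295] px [334. 409.]
side pot_center 0.43 w [ 0.6494 -0.3832 -0.0017] px [314. 201.]
side mark_left 0.66 w [0.4538 0.0959 0.0027] px [377. 323.]
wrist gauge_grip 0.86 w [0.5874 0.1111 0.1277] px [325. 222.]
wrist pot_center 0.65 w [0.5048 0.3328 0.0292] px [123. 249.]
wrist mark_left 0.98 w [0.4544 0.0951 0.0026] px [326. 298.]
top pot_center 0.71 w [0.5053 0.3303 0.0328] px [148. 275.]
top mark_left 0.9 w [ 0.4567  0.1001 -0.0023] px [263. 302.]
top mark_right 0.57 w [ 0.4753 -0.0975  0.0007] px [359. 295.]
t 17.5 p [0.586  0.1113 0.2642] F [ 0.23 -0.03 -0.6 ] w 0.999 yaw 6.18 tilt [-5.76154797e-05 -5.55894551e-06]
[.513,.36,.22] share [-0.0917 -0.5102  0.0884]
```

Request:
{"fn": "servo_tool", "kwargs": {
  "steps": [
    [[-0.01, -0.08, 0], [0, 0, -0.15], 0.1],
    [[-0.02, -0.16, 0], [0, 0, -0.3], 0.2],
    [[-0.03, -0.24, 0], [0, 0, -0.45], 0.3],
    [[-0.04, -0.32, 0], [0, 0, -0.6], 0.4],
    [[-0.05, -0.4, 0], [0, 0, -0.75], 0.47],
    [[-0.06, -0.48, 0], [0, 0, -0.9], 0.47],
    [[-0.068, -0.56, 0], [0, 0, -1], 0.47],
    [[-0.068, -0.599, 0], [0, 0, -1], 0.47],
    [[-0.068, -0.599, 0], [0, 0, -1], 0.47],
    [[-0.068, -0.599, 0], [0, 0, -1], 0.47],
    [[-0.068, -0.599, 0], [0, 0, -1], 0.47]
  ]
}}

```text
t: 18.6
tool_pos: [0.5205, 0.4039, 0.2641]
tcp_rot: [[0.628, 0.778, -0.0], [0.778, -0.628, -0.001], [-0.001, 0.001, -1.0]]
contact_force: [-0.5, 0.2, -1.0]
grip_width: 0.529
grip_force: 0.0
```

Request:
{"fn": "servo_tool", "kwargs": {
  "steps": [
    [[0, 0, 0], [0, 0, -0.15], 0.47],
    [[0, 0, 0.06], [0, 0, -0.3], 0.47],
    [[0, 0, 0.12], [0, 0, -0.45], 0.47],
    [[0, 0, 0.12], [0, 0, -0.6], 0.47],
    [[0, 0, 0.12], [0, 0, -0.6], 0.47],
    [[0, 0, 0.12], [0, 0, -0.6], 0.47],
    [[0, 0, 0.12], [0, 0, -0.6], 0.47],
    [[0, 0, 0.12], [0, 0, -0.6], 0.47]
  ]
}}

```text
t: 19.4
tool_pos: [0.5207, 0.4055, 0.2055]
tcp_rot: [[0.206, 0.978, 0.002], [0.978, -0.206, 0.001], [0.001, 0.001, -1.0]]
contact_force: [0.2, -0.3, -0.3]
grip_width: 0.529
grip_force: 0.0
```

```bash
python3 go.py "[.520,.4055,.024]"; python3 - <<'E'
from h import *
s,A,b,K=look("wrist",["pot_center","mark_left"],n=1)
cv2.imwrite("pics/w5.png",s["img"])
E
python3 go.py "[.520,.4055,.024]"
```

```text
t 19.4 p [0.5207 0.4055 0.2055] F [ 0.2  -0.32 -0.3 ] w 0.529 yaw 78.09 tilt [0.0017538  0.00113384]
[.520,.4055,.024] share [-0.0009 -0.002   0.363 ]
wrist pot_center 0.66 w [0.5055 0.3328 0.0289] px [323. 286.]
t 19.55 p [0.5202 0.4056 0.2049] F [ 0.57 -1.09 -0.1 ] w 0.531 yaw 78.15 tilt [0.0008421  0.00054554]
[.520,.4055,.024] share [-0.0005 -0.0007  0.3618]
```

View pics/w5.png

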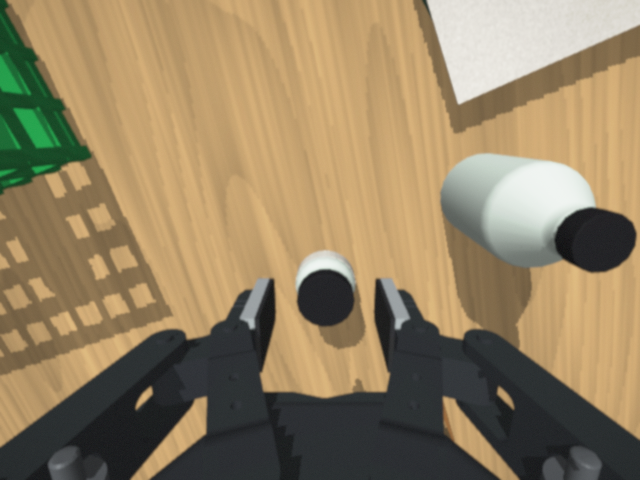

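The pot, its lid at (326,297), is centred ahead of the half-open fingers. The bottle at (540,210) is clear of the gripper. I go down behind the pot.

Request:
{"fn": "servo_tool", "kwargs": {
  "steps": [
    [[0, 0, 0.08], [0, 0, 0], 0.47],
    [[0, 0, 0.16], [0, 0, 0], 0.47],
    [[0, 0, 0.24], [0, 0, 0], 0.47],
    [[0, 0, 0.31], [0, 0, 0], 0.47],
    [[0, 0, 0.345], [0, 0, 0], 0.47],
    [[0, 0, 0.36], [0, 0, 0], 0.47],
    [[0, 0, 0.36], [0, 0, 0], 0.47],
    [[0, 0, 0.36], [0, 0, 0], 0.47]
  ]
}}

```text
t: 20.35
tool_pos: [0.5215, 0.4065, 0.0263]
tcp_rot: [[0.205, 0.979, 0.003], [0.979, -0.205, 0.002], [0.003, 0.002, -1.0]]
contact_force: [0.1, -0.8, 0.2]
grip_width: 0.53
grip_force: 0.0
```

Request:
{"fn": "servo_tool", "kwargs": {
  "steps": [
    [[-0.02, 0, 0], [0, 0, 0], 0.47],
    [[-0.035, 0, 0], [0, 0, 0], 0.47],
    [[-0.05, 0, 0], [0, 0, 0], 0.47],
    [[-0.065, 0, 0], [0, 0, 0], 0.47],
    [[-0.08, 0, 0], [0, 0, 0], 0.47],
    [[-0.1, 0, 0], [0, 0, 0], 0.47],
    [[-0.12, 0, 0], [0, 0, 0], 0.47],
    [[-0.14, 0, 0], [0, 0, 0], 0.47],
    [[-0.14, 0, 0], [0, 0, 0], 0.47],
    [[-0.14, 0, 0], [0, 0, 0], 0.47]
  ]
}}

```text
t: 21.35
tool_pos: [0.5054, 0.3363, 0.0241]
tcp_rot: [[0.205, 0.979, -0.001], [0.979, -0.205, -0.0], [-0.001, -0.001, -1.0]]
contact_force: [0.3, 0.5, -0.5]
grip_width: 0.531
grip_force: 0.0
```

```bash
python3 - <<'E'
from h import *
for c in("side","wrist","top"):look(c,["pot_center"],n=1)
E
python3 go.py
```

```text
side pot_center 0.95 w [0.4958 0.3043 0.032 ] px [342. 394.]
top pot_center 0.84 w [0.4946 0.3021 0.0331] px [161. 281.]
t 21.65 p [0.5056 0.3372 0.0242] F [0.05 0.62 0.26] w 0.531 yaw 78.2 tilt [-5.39335089e-05 -3.49118544e-05]
```

Request:
{"fn": "servo_tool", "kwargs": {
  "steps": [
    [[-0.02, 0, 0], [0, 0, 0], 0.47],
    [[-0.05, 0, 0], [0, 0, 0], 0.47],
    [[-0.085, 0, 0], [0, 0, 0], 0.47],
    [[-0.12, 0, 0], [0, 0, 0], 0.47],
    [[-0.155, 0, 0], [0, 0, 0], 0.47],
    [[-0.19, 0, 0], [0, 0, 0], 0.47],
    [[-0.225, 0, 0], [0, 0, 0], 0.47],
    [[-0.26, 0, 0], [0, 0, 0], 0.47],
    [[-0.29, 0, 0], [0, 0, 0], 0.47],
    [[-0.315, 0, 0], [0, 0, 0], 0.47],
    [[-0.335, 0, 0], [0, 0, 0], 0.47],
    [[-0.345, 0, 0], [0, 0, 0], 0.47]
  ]
}}

```text
t: 22.85
tool_pos: [0.47, 0.1671, 0.0242]
tcp_rot: [[0.206, 0.979, -0.0], [0.979, -0.206, -0.0], [-0.0, -0.0, -1.0]]
contact_force: [0.2, 2.7, 0.4]
grip_width: 0.53
grip_force: 1.0
```

Request:
{"fn": "servo_tool", "kwargs": {
  "steps": [
    [[-0.01, 0, 0], [0, 0, 0], 0.47],
    [[-0.025, 0, 0], [0, 0, 0], 0.47],
    [[-0.04, 0, 0], [0, 0, 0], 0.47],
    [[-0.04, 0, 0], [0, 0, 0], 0.47],
    [[-0.04, 0, 0], [0, 0, 0], 0.47]
  ]
}}

```text
t: 23.35
tool_pos: [0.4657, 0.1481, 0.024]
tcp_rot: [[0.205, 0.979, -0.001], [0.979, -0.205, -0.001], [-0.001, -0.001, -1.0]]
contact_force: [-1.1, 0.6, 0.2]
grip_width: 0.528
grip_force: 0.0
```

```bash
python3 - <<'E'
from h import *
for c in("side","wrist","top"):look(c,["pot_center"],n=1)
E
python3 go.py "[.463,.13,.024]"
```

```text
side pot_center 0.58 w [0.4586 0.1175 0.032 ] px [374. 317.]
top pot_center 0.82 w [0.4561 0.1168 0.0303] px [253. 302.]
t 23.65 p [0.4661 0.1486 0.0242] F [-0.37 -0.21 -0.2 ] w 0.531 yaw 78.2 tilt [-2.76848507e-04 -9.78120064e-05]
[.463,.13,.024] share [-0.0377  0.0016  0.0004]
```

Request:
{"fn": "servo_tool", "kwargs": {
  "steps": [
    [[-0.012, 0, 0], [0, 0, 0], 0.47],
    [[-0.026, 0.001, 0], [0, 0, 0], 0.47],
    [[-0.038, 0.001, 0], [0, 0, 0], 0.47],
    [[-0.038, 0.001, 0], [0, 0, 0], 0.47],
    [[-0.038, 0.001, 0], [0, 0, 0], 0.47],
    [[-0.01, 0.001, 0], [0, 0, 0], 0.47],
    [[0.04, 0.001, 0], [0, 0, 0], 0.47],
    [[0.1, 0.001, 0], [0, 0, 0], 0.47],
    [[0.16, 0.001, -0.02], [0, 0, 0], 0.47],
    [[0.16, 0.001, -0.1], [0, 0, 0], 0.47],
    [[0.16, 0.001, -0.2], [0, 0, 0], 0.47],
    [[0.16, 0.001, -0.3], [0, 0, 0], 0.47]
  ]
}}

```text
t: 24.85
tool_pos: [0.4822, 0.228, 0.1751]
tcp_rot: [[0.203, 0.979, -0.002], [0.979, -0.203, -0.001], [-0.001, -0.002, -1.0]]
contact_force: [1.3, 0.2, 0.4]
grip_width: 0.526
grip_force: 0.0
```

```bash
python3 - <<'E'
from h import *
out=[]
S={}
for c in("side","top","wrist"):
    S[c]=look(c,["pot_center","mark_left","gauge_grip"],n=2)
s,A,b,K=S["wrist"]
a=cv2.resize(S["side"][0]["img"][180:360,260:440],(400,400),interpolation=2)
t=cv2.resize(S["top"][0]["img"][210:330,220:340],(400,400),interpolation=2)
cv2.imwrite("pics/f1.png",np.hstack([a,t]))
E
python3 go.py
```

```text
side pot_center 0.67 w [0.4581 0.0991 0.031 ] px [375. 312.]
side mark_left 0.78 w [ 0.4564  0.0977 -0.0007] px [376. 325.]
side mark_left 0.25 w [0.5976 0.0107 0.0015] px [308. 290.]
side gauge_grip 0.61 w [0.5856 0.1103 0.1307] px [303. 264.]
side gauge_grip 0.6 w [ 0.3816 -0.2772  0.1376] px [421. 174.]
top pot_center 0.76 w [0.4535 0.0944 0.0306] px [265. 304.]
top pot_center 0.27 w [0.5964 0.0128 0.0811] px [307. 231.]
top mark_left 0.74 w [ 0.4564  0.1008 -0.0013] px [263. 302.]
top gauge_grip 0.73 w [0.5884 0.1048 0.1287] px [258. 231.]
top gauge_grip 0.57 w [ 0.3678 -0.2797  0.1381] px [465. 355.]
wrist pot_center 0.6 w [0.4566 0.0977 0.0317] px [326. 357.]
wrist gauge_grip 0.42 w [0.5865 0.1099 0.1297] px [525. 405.]
t 25.45 p [0.4823 0.2264 0.1729] F [ 0.66  0.22 -0.92] w 0.529 yaw 78.17 tilt [-0.0024737  -0.00090474]
```

View pics/f1.png

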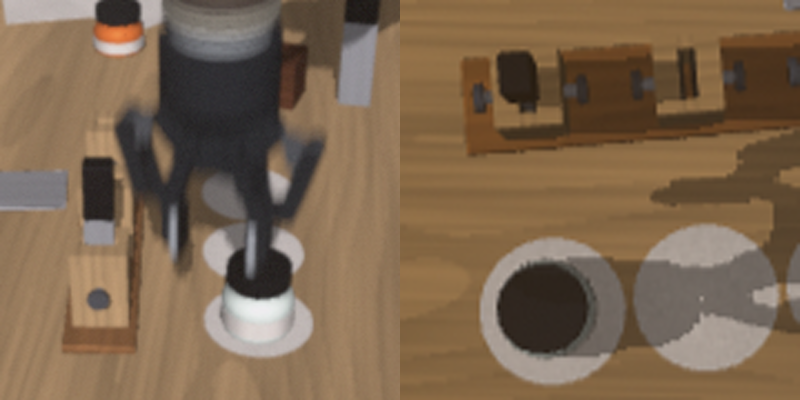

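The final picture shows the pot centred on the left round, to about 1–2 mm once parallax is allowed for. The gauge stands upright in the left clamp, about 45 mm in, and the gripper is clear of everything.

```bash
python3 -c "
from station import r
print(r.job_done())"
```

```text
the job is handed in; nothing more can be done
None
```

I handed the job in: the left clamp is the one set right, with the gauge upright in it about 45 mm deep, and the paint pot slid to within about 2 mm of the centre of the paper round in front of that clamp.

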